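# Sort the cooled glassware into its packing trays

## Task

Sort the cooled amber glass on the bench into the packing trays: one tall tumbler in each of the two bays of the oblong tray, both squat votives side by side in the round tray, and the square paperweight in the small square tray. Each piece must stand upright, flat on its tray's floor, released and at rest. Do not knock any glass over, and leave the tin and the cork paddle where they are.

Things in the scene. Friction and masses are not known exactly. Their poses are not given: they have to be found in the camera images.
- tumbler_a_mid (a point): amber glass tumbler, a round straight-sided open cup, outer diameter 58 mm, height 85 mm, wall 4 mm, about 0.22 kg, standing upright on the bench; the tallest kind. Point: on its axis, half-way up (42.5 mm above its underside); z up along its axis. The other tumbler is identical.
- tumbler_b_mid (a point): amber glass tumbler, a round straight-sided open cup, outer diameter 58 mm, height 85 mm, wall 4 mm, about 0.22 kg, standing upright on the bench; the tallest kind. Point: on its axis, half-way up (42.5 mm above its underside); z up along its axis. The other tumbler is identical.
- votive_a_mid (a point): amber glass votive (squat thick-walled candle holder), a round straight-sided open cup, outer diameter 62 mm, height 52 mm, wall 9 mm, about 0.24 kg, standing upright on the bench; the lowest kind. Point: on its axis, half-way up (26 mm above its underside); z up along its axis. The other votive is identical.
- votive_b_mid (a point): amber glass votive (squat thick-walled candle holder), a round straight-sided open cup, outer diameter 62 mm, height 52 mm, wall 9 mm, about 0.24 kg, standing upright on the bench; the lowest kind. Point: on its axis, half-way up (26 mm above its underside); z up along its axis. The other votive is identical.
- paperweight_mid (a point): solid square block of amber glass (paperweight), a body 50 x 50 mm across and 50 mm high with slightly rounded edges, topped by a 38 x 38 mm raised square step, 60 mm high in all, about 0.37 kg, standing on the bench. Point: its centre, half-way up (30 mm above its underside); x and y square to its upright faces, z up.
- long_tray: oblong plywood tray, outside 102 mm along its own x and 190 mm along its own y, walls 6 mm, with one divider 6 mm thick (as high as the rim) across its middle, which makes two bays, each 90 mm (x) by 86 mm (y) inside; the bay centres lie at y = +46 mm and y = -46 mm on its own y axis. Its floor is 6 mm thick (its top 6 mm above the bench) and the rim is 18 mm above the bench. Fixed to the bench. Origin: centre of its underside, at bench level; z up.
- square_tray: small square plywood tray, outside 96 x 96 mm, walls 6 mm, one undivided space of 84 x 84 mm inside; x and y square to its walls. Its floor is 6 mm thick (its top 6 mm above the bench) and the rim is 18 mm above the bench. Fixed to the bench. Origin: centre of its underside, at bench level; z up.
- round_tray: round plywood tray, outside diameter 180 mm, wall 5 mm, one undivided round space 170 mm across inside. Its floor is 6 mm thick (its top 6 mm above the bench) and the rim is 18 mm above the bench. Fixed to the bench. Origin: centre of its underside, at bench level; z up.
- wax_tin_mid (a point): bystander: closed round metal tin, diameter 52 mm, height 42 mm, standing loose on the bench between the trays; to be left alone. Point: on its axis, half-way up (21 mm above its underside).
- cork_paddle: bystander: loose cork paddle lying flat on the bench between the trays, 185 mm long and 14 mm thick, with a 50 mm wide cork blade towards its +x end and a 22 mm wide wooden handle towards -x; to be left alone. Origin: on its underside near the middle of its length; x along its length.
Not all that is in view belongs to the job. What is shaped like the square_tray but grey is not meant. Leave any purple look-alike of the part that bears tumbler_a_mid alone.

How it is judged:
By the outcome, as a careful person would: the job done as asked, in the order asked, and still so for the second after the job is handed in, with the robot touching nothing.
It also fails if it takes over 138 s, if anything falls off the work surface, if the arm or the gripper's body presses on something with over 40 N, if the wrist force passes 120 N, or if a joint passes its speed limit or range.

## Robot

A 6-joint arm with a two-finger parallel gripper is mounted at the origin on the work surface. World frame = base frame: x ahead of the robot, y to its left, z up, the work surface at z = 0. Lengths are in m, angles in rad, forces in N, time in s.
With the tool pointing down it reaches from about 0.325 to 0.775 m from the base axis. Payload 5.5 kg.
Tool frame: the origin (TCP) lies midway between the tips of the shut fingers; the grasp point (between the pads) lies 19 mm behind it; z points along the fingers, y is the line along which they close (so a half turn about z gives the same grasp; the last joint's range is limited). The gripper opens to 88 mm and grips with 3 to 60 N. Pads are 20 mm wide; open, the fingers measure 115 mm over their backs; the gripper's body (75 mm by 178 mm) begins 61 mm behind the grasp point.
Start: joints at [-1.267, 0.091, 1.231, -0, 1.82, -0.057], TCP at [0.212, -0.561, 0.223] pointing down, gripper open.
Joint ranges: [-2.87, 2.87], [-0.86, 2.18], [0.17, 2.46], [-1.51, 4.65], [0.06, 2.69], [-2.65, 2.65]. Speed limits (rad/s): [2.57, 2.57, 3.01, 3.14, 3.14, 3.14].

## Interface

Orientations are given as [roll, pitch, yaw] about the fixed x, y, z axes, in that order (R = Rz(yaw) Ry(pitch) Rx(roll)).
In Python, from cell import * gives the robot as it stands. The module is installed in compiled form; this text tells all that it offers.
- The arm moves only by the shell command python3 -m inch 'ROWS' [FORCE]. ROWS is JSON, a list of rows, each a list of 3 entries, a list of its own where there are three numbers: the closure, from -1 (fully open) to 1 (shut), then the shift along the world's x, y, z in mm, then the turn, a rotation vector about the world's x, y, z in degrees. In form: [[claw, [dx, dy, dz], [wx, wy, wz]], ...]. A call has 1 to 5 rows; each row is the pose to reach, as a shift and turn from the pose commanded when the call began; what a row does not reach only later rows make up. A row lasts 1/10 s, in which the tool goes at most 50 mm and 8.59 degrees, less where a joint would pass 70% of its speed; a pose out of reach is approached as far as the arm can. A call with a gripper value outside its range is refused whole. The fingers move at their own pace and stop on an object; FORCE is the grip in N (left out, the last holds). Time passes only in rows, so rows that repeat a pose let the fingers close. It gives the time, the measured TCP pose, the force, the opening and the grip force at its end, in the units of the state.
- get_state(): the state, without advancing time (a new reading comes with each control period).
- camera(name): name is "side" or "top" or "wrist"; returns a dict with "img" (400x640x3 uint8, blue, green, red), "camera_matrix" (3x3 intrinsics, pixels), "k1" (the pictures are not rectified: a ray, as slopes to the right and down, at radius r is drawn at 1 + k1 r^2 times it, then the intrinsics apply), "R" (3x3) and "t" (3): a world point X has camera coordinates R X + t; the wrist camera has in their place "T_tool_cam" (4x4, takes a point from camera to tool coordinates, whose origin is the TCP and whose axes are the flange's). Camera axes: x right, y down, z forward; pixel columns grow to the right and rows downward; lengths in m; the calibration is good to about 2 mm. A picture is of the moment at which its call begins: read the wrist's pose just before it. There is no depth.
- job_done(): hands the job in; it is judged then, once.
The state is a dict: "clock": time; "joints": joint angles; "qvel": joint speeds; "joint_efforts": joint torques, N m; "tool_pos": TCP position; "tcp_rot": TCP orientation; "ft_force": force on the tool from outside, world axes, zero at the start; "ft_torque": the same for the moment, N m; "finger_gap": finger opening in m; "grip_force": force on a finger pad.
Only numpy, scipy, OpenCV 4.12 (cv2) and the standard library are available. Lean on these libraries where they do the work, as an engineer would, in place of code of your own. Each camera call takes 0.05 s, during which the arm holds its last target. There are 200 camera calls.

## Working session

There is one attempt and no reset: what is moved stays moved. The work goes in short steps, Python scripts to look and compute and a shell command to move; the robot and the scene stay as the last step left them, time stands still between calls to the robot, and variables do not carry over. Pictures are saved under pics/ and viewed, at most 14 in all, crops included, and the job is handed in when it is done.

```bash
mkdir -p pics; python3 - <<'E'
from cell import *
import cv2,pickle
d={}
for n in("top","side"):
    d[n]=camera(n); cv2.imwrite(f"pics/{n}0.png",d[n]["img"]); print(n,{k:(v.tolist() if hasattr(v,'tolist') else v) for k,v in d[n].items() if k!="img"})
pickle.dump(d,open("cams.pkl","wb"))
print(get_state())
E
```

```text
top {'camera_matrix': [[519.4364504523962, 0.0, 313.44556901990467], [0.0, 519.4364504523962, 203.91655946368536], [0.0, 0.0, 1.0]], 'k1': 0.0036868518836381675, 'R': [[-0.02270263967366857, -0.9997240829126247, -0.0060289465381060635], [-0.9878329022010306, 0.02335983804449654, -0.15375459438866948], [0.15385300608352417, 0.002464956601375159, -0.9880906722098008]], 't': [-0.04985118584489399, 0.49287150325866363, 1.29039377652919]}
side {'camera_matrix': [[445.8440430101552, 0.0, 321.4238555004248], [0.0, 445.8440430101552, 205.33672562603473], [0.0, 0.0, 1.0]], 'k1': -0.12022711849585359, 'R': [[0.7673760068681724, -0.6407839346920562, 0.023022013891598535], [-0.2931323551492821, -0.382523515731637, -0.8762129776926055], [0.5702696611671476, 0.6656363188354991, -0.4813738719534245]], 't': [-0.42586666709260823, 0.18446004820204046, 1.2779361697384903]}
{'clock': 0.1, 'joints': array([-1.26669824e+00,  9.17698171e-02,  1.23174464e+00, -1.15388124e-05,
        1.81980799e+00, -5.66737464e-02]), 'qvel': array([ 0.00054486, -0.00146465, -0.00264791, -0.00048297,  0.00078374,
       -0.00085274]), 'joint_efforts': array([ 3.45166663e-03, -4.47858632e+01, -4.07567668e+01,  7.00890413e-02,
        2.84799485e-02, -1.34222087e-04]), 'tool_pos': array([ 0.21172777, -0.5611178 ,  0.22163995]), 'tcp_rot': array([-3.13986500e+00, -8.68115173e-05,  3.60768929e-01]), 'ft_force': array([ 0.04494647,  0.09755623, -0.02851933]), 'ft_torque': array([ 0.02157256, -0.00168394,  0.03377584]), 'grip_force': 0.0, 'finger_gap': 0.08777190682587854}
```

View pics/top0.png

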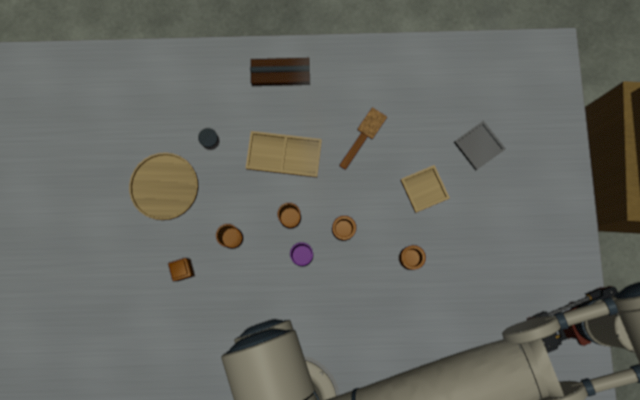

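View pics/side0.png

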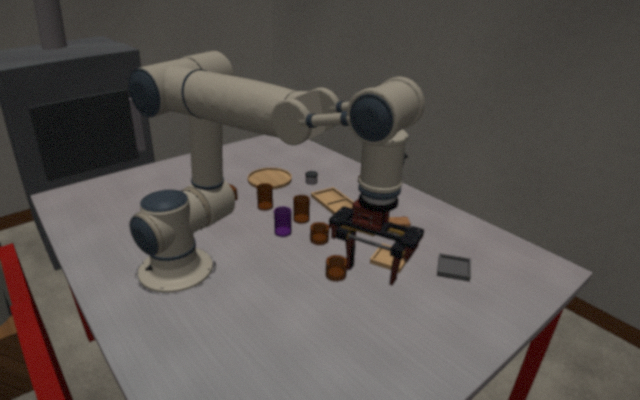

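The top view shows the tumblers at about (230,236) and (289,215), the votives at (344,228) and (413,257), and the paperweight at (180,269). The trays are at (165,187) round, (284,154) long and (425,189) square; the purple cup at (302,254) and the grey tray at (479,145) are decoys. The side view confirms two tall and two squat amber cups. I'll enlarge both views.

```bash
python3 - <<'E'
import cv2,pickle
d=pickle.load(open("cams.pkl","rb"))
c=d["top"]["img"][90:290,120:460]
c=cv2.resize(c,(800,471),interpolation=cv2.INTER_CUBIC); cv2.imwrite("pics/topc.png",cv2.convertScaleAbs(c,alpha=1.5))
c=d["side"]["img"][155:305,215:415]
c=cv2.resize(c,(800,600),interpolation=cv2.INTER_CUBIC); cv2.imwrite("pics/sidec.png",cv2.convertScaleAbs(c,alpha=1.6))
E
```

```text
(no output)
```

View pics/topc.png

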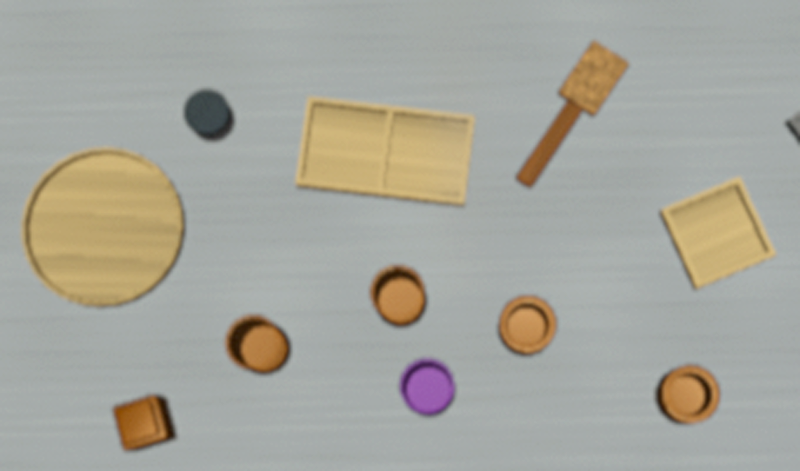

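View pics/sidec.png

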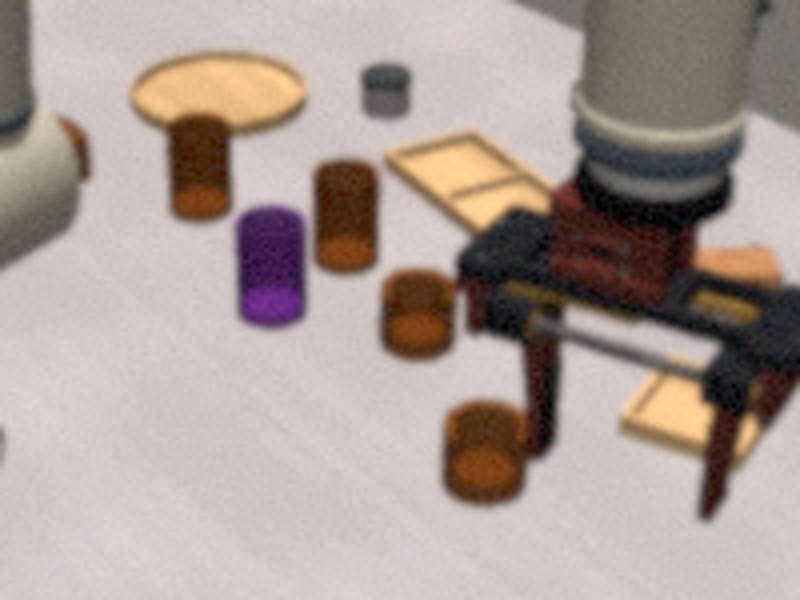

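```bash
cat > h.py <<'E'
import numpy as np,pickle,cv2
from scipy.optimize import least_squares
D=pickle.load(open("cams.pkl","rb"))
def ray(c,uv):
    K=c["camera_matrix"]; R=c["R"]; t=c["t"]
    p=np.array([(uv[0]-K[0,2])/K[0,0],(uv[1]-K[1,2])/K[1,1]]); q=p.copy()
    for _ in range(20): q=p/(1+c["k1"]*(q@q))
    return -R.T@t, R.T@np.r_[q,1]
def atz(c,uv,z):
    o,d=ray(c,uv); return o+d*(z-o[2])/d[2]
def tri(rs):
    A=0;b=0
    for o,d in rs:
        d=d/np.linalg.norm(d);P=np.eye(3)-np.outer(d,d);A=A+P;b=b+P@o
    X=np.linalg.solve(A,b)
    return X,[np.linalg.norm((np.eye(3)-np.outer(d,d)/(d@d))@(X-o))*1000 for o,d in rs]
T=lambda u:(120+(u[0]+.5)/2.353-.5,90+(u[1]+.5)/2.353-.5)
S=lambda u:(215+(u[0]+.5)/4-.5,155+(u[1]+.5)/4-.5)
E
python3 - <<'E'
from h import *
np.set_printoptions(precision=4,suppress=True)
t,s=D["top"],D["side"]
for n,a,b in [("tumA",(258,345),(200,167)),("tumB",(399,296),(346,216)),("votA",(528,325),(418,313)),("votB",(688,394),(485,452)),("round",(104,227),(219,92)),("longcornerL",(296,186),(387,157)),("squareL",(662,211),None),("longfarleft",(310,97),(473,131)),("tin",(209,115),(386,91))]:
    if b: 
        X,e=tri([ray(t,T(a)),ray(s,S(b))]);print(n,X,np.round(e,1),"r",np.hypot(*X[:2]).round(3))
L=[atz(t,T(p),.018) for p in [(310,97),(475,116),(464,205),(296,186)]]
Q=[atz(t,T(p),.018) for p in [(662,211),(740,179),(776,253),(697,288)]]
for P in(L,Q):
    P=np.array(P);print(P.mean(0),[np.linalg.norm(P[i]-P[i-1]).round(4) for i in range(4)],[np.degrees(np.arctan2(*(P[i]-P[i-1])[1::-1])).round(1) for i in range(4)])
print("round z18",atz(t,T((104,227)),.018))
for p in [(115,402),(159,396),(176,438),(131,449)]: print("pw",atz(t,T(p),.0))
for n,p in [("square leftside",(621,422)),("long",(387,157))]: print(n,atz(s,S(p),.018))
for n,p,z in [("tumA",(258,345),.0425),("tumB",(399,296),.0425),("votA",(528,325),.026),("votB",(688,394),.026),("pw",(145,423),.03),("purple",(428,387),.0425)]: print(n,atz(t,T(p),z),"yaw/r",np.hypot(*atz(t,T(p),z)[:2]))
E
```

```text
tumA [0.4141 0.1524 0.0421] [1.2 1.2] r 0.441
tumB [0.463  0.0004 0.0426] [0.6 0.6] r 0.463
votA [ 0.4294 -0.1382  0.0272] [0.1 0.1] r 0.451
votB [ 0.3506 -0.3081  0.0263] [0.3 0.3] r 0.467
round [0.5534 0.3304 0.0097] [1.1 1.1] r 0.644
longcornerL [0.5966 0.1143 0.0102] [3. 3.] r 0.607
longfarleft [0.6958 0.0995 0.0141] [0.1 0.1] r 0.703
tin [0.6764 0.212  0.0201] [0.7 0.7] r 0.709
[0.6303 0.0138 0.018 ] [np.float64(0.1036), np.float64(0.1875), np.float64(0.1029), np.float64(0.1887)] [np.float64(-8.9), np.float64(-98.2), np.float64(171.7), np.float64(82.0)]
[ 0.5283 -0.353   0.018 ] [np.float64(0.0936), np.float64(0.0949), np.float64(0.0913), np.float64(0.0964)] [np.float64(21.4), np.float64(-68.9), np.float64(-157.6), np.float64(112.5)]
round z18 [0.5508 0.3285 0.018 ]
pw [0.3579 0.3174 0.    ]
pw [0.3633 0.269  0.    ]
pw [0.3171 0.2497 0.    ]
pw [0.3063 0.2988 0.    ]
square leftside [ 0.4612 -0.3345  0.018 ]
long [0.5899 0.1014 0.018 ]
tumA [0.413  0.153  0.0425] yaw/r 0.44046143775963875
tumB [0.4625 0.0008 0.0425] yaw/r 0.46253355765598847
votA [ 0.4296 -0.1383  0.026 ] yaw/r 0.4513317358244699
votB [ 0.3509 -0.3083  0.026 ] yaw/r 0.46710474578829847
pw [0.3331 0.2762 0.03  ] yaw/r 0.4327553589951345
purple [ 0.3639 -0.0287  0.0425] yaw/r 0.36500513279658986
```

Triangulated heights agree with the text: tumblers 42 mm, votives 26–27 mm and tin 20 mm. Tray sizes also agree to within a few mm. Next I move above tumbler B and check it with the wrist camera.

```bash
python3 -m inch '[[-1,[17,37,0],[0,0,0]],[-1,[34,74,0],[0,0,0]],[-1,[51,111,0],[0,0,0]],[-1,[68,148,0],[0,0,0]],[-1,[85,185,0],[0,0,0]]]' 20 && python3 -m inch '[[-1,[17,37,0],[0,0,0]],[-1,[34,74,0],[0,0,0]],[-1,[51,111,0],[0,0,0]],[-1,[68,148,0],[0,0,0]],[-1,[85,185,0],[0,0,0]]]' && python3 -m inch '[[-1,[17,37,0],[0,0,0]],[-1,[34,74,0],[0,0,0]],[-1,[51,111,0],[0,0,0]],[-1,[68,148,0],[0,0,0]],[-1,[81,191,0],[0,0,0]]]'
cat >> h.py <<'E'
from scipy.spatial.transform import Rotation as Ro
def wcam(name=None):
    from cell import get_state,camera
    s=get_state(); c=camera("wrist")
    TT=np.eye(4);TT[:3,:3]=Ro.from_euler('xyz',s["tcp_rot"]).as_matrix();TT[:3,3]=s["tool_pos"]
    M=np.linalg.inv(TT@np.array(c["T_tool_cam"])); c["R"]=M[:3,:3];c["t"]=M[:3,3]
    if name:
        cv2.imwrite(f"pics/{name}.png",cv2.convertScaleAbs(c["img"],alpha=1.5)); pickle.dump(c,open(f"{name}.pkl","wb"))
    return s,c
E
python3 - <<'E'
from h import *
s,c=wcam("w1"); print(s["tool_pos"],s["tcp_rot"],s["ft_force"]); print(c["T_tool_cam"])
E
```

```text
clock: 0.6
tool_pos: [0.2971, -0.3747, 0.2221]
tcp_rot: [-3.141, 0.0, 0.36]
ft_force: [0.9, -0.0, 0.3]
finger_gap: 0.0879
grip_force: 0.0
clock: 1.1
tool_pos: [0.382, -0.1898, 0.2223]
tcp_rot: [-3.141, 0.0, 0.361]
ft_force: [0.4, -0.1, 0.2]
finger_gap: 0.088
grip_force: 0.0
clock: 1.6
tool_pos: [0.4632, 0.001, 0.2221]
tcp_rot: [3.142, 0.001, 0.36]
ft_force: [0.4, -0.0, 0.5]
finger_gap: 0.0878
grip_force: 0.0
[0.46317302 0.00101048 0.22208695] [3.14158343e+00 6.18816977e-04 3.60235098e-01] [ 0.40544161 -0.00340236  0.52380292]
[[ 2.62438710e-04 -9.61926149e-01 -2.73309377e-01  7.40004107e-02]
 [ 9.99999930e-01  1.79339862e-04  3.29030016e-04 -5.70094775e-04]
 [-2.67487310e-04 -2.73309444e-01  9.61926128e-01 -1.61778213e-01]
 [ 0.00000000e+00  0.00000000e+00  0.00000000e+00  1.00000000e+00]]
```

View pics/w1.png

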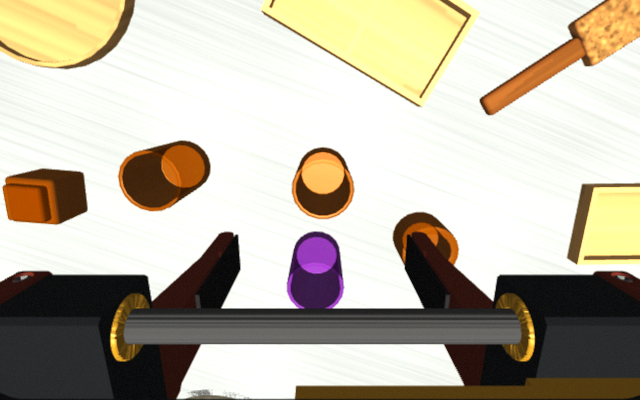

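The wrist view shows tumbler B's rim at about (323,187), A's rim at (152,178), the near corner of the long tray at (420,104), and the paperweight top at (27,201). I'll compare these with the two-view estimates.

```bash
python3 - <<'E'
from h import *
np.set_printoptions(precision=4,suppress=True)
c=pickle.load(open("w1.pkl","rb"))
for n,p,z in [("B rim",(323,188),.085),("B floor",(322,173),.004),("A rim",(151,179),.085),("long near corner rim",(420,103),.018),("long right corner",(476,10),.018),("votA rim",(432,238),.052),("sq tray l",(583,184),.018),("sq tray near l",(571,262),.0),("purple",(315,287),.085)]: print(n,atz(c,p,z))
c2=D["top"]
print("triB",tri([ray(c,(323,181)),ray(c2,T((399,296)))]))
# paperweight step top corners z .06
P=np.array([atz(c,p,.06) for p in [(4,182),(43,182),(50,220),(8,222)]]);print(P,P.mean(0))
print([np.degrees(np.arctan2(*(P[i]-P[i-1])[1::-1])).round(1) for i in range(4)],[np.linalg.norm(P[i]-P[i-1]).round(4) for i in range(4)])
E
```

```text
B rim [0.4628 0.0004 0.085 ]
B floor [0.4602 0.0005 0.004 ]
A rim [0.4153 0.1505 0.085 ]
long near corner rim [ 0.5693 -0.0686  0.018 ]
long right corner [ 0.6682 -0.0825  0.018 ]
votA rim [ 0.4447 -0.1309  0.052 ]
sq tray l [ 0.5546 -0.2775  0.018 ]
sq tray near l [ 0.4634 -0.3342  0.    ]
purple [ 0.3641 -0.0282  0.085 ]
triB (array([0.4615, 0.0001, 0.0506]), [np.float64(0.24484789893952003), np.float64(0.2448478989395251)])
[[0.351  0.2967 0.06  ]
 [0.3646 0.2605 0.06  ]
 [0.3266 0.2482 0.06  ]
 [0.3091 0.2883 0.06  ]] [0.3378 0.2734 0.06  ]
[np.float64(11.4), np.float64(-69.4), np.float64(-162.1), np.float64(113.5)] [np.float64(0.0427), np.float64(0.0388), np.float64(0.04), np.float64(0.0437)]
```

Tumbler B and the tray agree within a few mm. Now I grasp tumbler B and lift it.

```bash
python3 -m inch '[[-1,[-1,-1,-40],[0,0,0]],[-1,[-1,-1,-80],[0,0,0]],[-1,[-1,-1,-120],[0,0,0]],[-1,[-1,-1,-160],[0,0,0]],[-1,[-1,-1,-191],[0,0,0]]]' 20 && python3 -m inch '[[-1,[0,0,0],[0,0,0]],[0.2,[0,0,0],[0,0,0]],[0.6,[0,0,0],[0,0,0]],[1,[0,0,0],[0,0,0]],[1,[0,0,0],[0,0,0]]]' 20 && python3 -m inch '[[1,[0,0,0],[0,0,0]],[1,[0,0,0],[0,0,0]],[1,[0,0,0],[0,0,0]],[1,[0,0,0],[0,0,0]],[1,[0,0,0],[0,0,0]]]'
```

```text
clock: 2.15
tool_pos: [0.4603, -0.0014, 0.0286]
tcp_rot: [-3.14, 0.003, 0.361]
ft_force: [-0.3, -0.8, -0.1]
finger_gap: 0.0879
grip_force: 0.0
clock: 2.65
tool_pos: [0.4628, -0.0013, 0.0334]
tcp_rot: [3.141, -0.003, 0.361]
ft_force: [-0.4, 2.1, 1.3]
finger_gap: 0.0592
grip_force: 0.8
clock: 3.15
tool_pos: [0.4628, -0.0013, 0.0334]
tcp_rot: [3.141, -0.003, 0.361]
ft_force: [-0.2, 1.9, 6.5]
finger_gap: 0.0589
grip_force: 20.0
```

```bash
python3 -m inch '[[1,[0,0,15],[0,0,0]],[1,[0,0,45],[0,0,0]],[1,[0,0,75],[0,0,0]],[1,[0,0,100],[0,0,0]],[1,[0,0,110],[0,0,0]]]' && python3 -m inch '[[1,[25,-5,0],[0,0,0]],[1,[60,-11,0],[0,0,0]],[1,[95,-18,0],[0,0,0]],[1,[130,-25,0],[0,0,0]],[1,[161,-30,0],[0,0,0]]]' && python3 -m inch '[[1,[0,0,0],[0,0,0]],[1,[0,0,-25],[0,0,0]],[1,[0,0,-50],[0,0,0]],[1,[0,0,-75],[0,0,0]],[1,[0,0,-85],[0,0,0]]]'
python3 - <<'E'
from h import *
s,c=wcam("w2"); print(s["tool_pos"],s["tcp_rot"],s["ft_force"],s["grip_force"],s["finger_gap"])
E
```

```text
clock: 3.65
tool_pos: [0.4628, -0.0015, 0.1452]
tcp_rot: [3.14, -0.004, 0.361]
ft_force: [0.7, -0.4, -1.8]
finger_gap: 0.059
grip_force: 20.0
clock: 4.15
tool_pos: [0.6238, -0.0319, 0.1403]
tcp_rot: [-3.141, 0.002, 0.361]
ft_force: [-0.5, 0.1, -2.4]
finger_gap: 0.0586
grip_force: 20.0
clock: 4.65
tool_pos: [0.6202, -0.0311, 0.0529]
tcp_rot: [-3.139, 0.005, 0.361]
ft_force: [-0.6, 0.2, -1.8]
finger_gap: 0.0588
grip_force: 20.0
[ 0.62023729 -0.03106133  0.05291471] [-3.13889801  0.0054519   0.36092823] [-0.56064455  0.23087166 -1.84050762] 19.999760035425425 0.05883845014760885
```

View pics/w2.png

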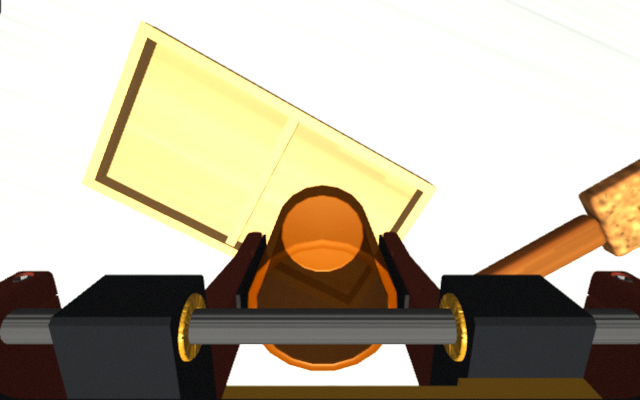

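The tumbler is held over the right-hand bay. Tray corners are at (145,22), (436,186) and (83,183), with the divider from (297,122) to (233,245).

```bash
python3 - <<'E'
from h import *
np.set_printoptions(precision=4,suppress=True)
c=pickle.load(open("w2.pkl","rb"))
fl,fr,nl,d1,d2=[atz(c,p,.018) for p in [(145,22),(436,186),(83,183),(297,122),(233,245)]]
print(fl,fr,nl,d1,d2)
print(np.linalg.norm(fl-fr),np.linalg.norm(fl-nl))
v=(fl-fr)/np.linalg.norm(fl-fr); print("ang",np.degrees(np.arctan2(v[1],v[0])))
ctr=(fr+nl)/2; print("centre",ctr,"bays",ctr+.046*v,ctr-.046*v, "div mid",(d1+d2)/2)
E
python3 -m inch '[[1,[0,0,0],[0,0,0]],[1,[0,0,0],[0,0,0]]]'
```

```text
[0.695  0.0982 0.018 ] [ 0.6688 -0.0856  0.018 ] [0.595  0.1144 0.018 ] [0.6746 0.0055 0.018 ] [0.5881 0.0181 0.018 ]
0.18575335322565426 0.10124767263437867
ang 81.88451631129146
centre [0.6319 0.0144 0.018 ] bays [0.6384 0.0599 0.018 ] [ 0.6254 -0.0311  0.018 ] div mid [0.6314 0.0118 0.018 ]
clock: 4.9
tool_pos: [0.6235, -0.0314, 0.0585]
tcp_rot: [3.14, -0.002, 0.361]
ft_force: [-0.2, -0.1, -1.9]
finger_gap: 0.0588
grip_force: 20.0
```

```bash
python3 -m inch '[[1,[1,0,-6],[0,0,0]],[1,[1,0,-12],[0,0,0]],[1,[1,0,-16],[0,0,0]],[1,[1,0,-18],[0,0,0]],[1,[1,0,-18],[0,0,0]]]' && python3 -m inch '[[1,[0,0,-1],[0,0,0]],[1,[0,0,-1],[0,0,0]],[1,[0,0,-1],[0,0,0]]]'
```

```text
clock: 5.4
tool_pos: [0.6238, -0.0314, 0.0395]
tcp_rot: [-3.142, -0.0, 0.361]
ft_force: [-2.5, 0.0, 3.5]
finger_gap: 0.0588
grip_force: 20.0
clock: 5.7
tool_pos: [0.6239, -0.0314, 0.0395]
tcp_rot: [3.141, -0.001, 0.361]
ft_force: [-5.5, 0.8, 7.6]
finger_gap: 0.059
grip_force: 20.0
```

Contact is felt, with 7 N upward. I release, rise and go to tumbler A.

```bash
python3 -m inch '[[0.2,[0,0,1],[0,0,0]],[-0.4,[0,0,1],[0,0,0]],[-1,[0,0,1],[0,0,0]],[-1,[0,0,1],[0,0,0]],[-1,[0,0,1],[0,0,0]]]' && python3 -m inch '[[-1,[0,0,20],[0,0,0]],[-1,[0,0,50],[0,0,0]],[-1,[0,0,85],[0,0,0]],[-1,[0,0,120],[0,0,0]],[-1,[0,0,140],[0,0,0]]]' && python3 -m inch '[[-1,[-30,26,0],[0,0,0]],[-1,[-60,52,0],[0,0,0]],[-1,[-90,79,0],[0,0,0]],[-1,[-120,105,0],[0,0,0]],[-1,[-150,131,0],[0,0,0]]]' && python3 -m inch '[[-1,[-30,26,0],[0,0,0]],[-1,[-60,52,0],[0,0,0]],[-1,[-60,52,0],[0,0,0]]]' 
python3 - <<'E'
from h import *
s,c=wcam("w3"); print(s["tool_pos"],s["tcp_rot"],s["ft_force"],s["grip_force"],s["finger_gap"])
E
```

```text
clock: 6.2
tool_pos: [0.6238, -0.0314, 0.0383]
tcp_rot: [-3.141, 0.0, 0.361]
ft_force: [0.2, -0.9, -1.1]
finger_gap: 0.0821
grip_force: 0.0
clock: 6.7
tool_pos: [0.6247, -0.0315, 0.1823]
tcp_rot: [3.14, -0.004, 0.361]
ft_force: [1.0, -0.2, 1.0]
finger_gap: 0.0878
grip_force: 0.0
clock: 7.2
tool_pos: [0.4726, 0.1004, 0.1785]
tcp_rot: [-3.142, -0.0, 0.36]
ft_force: [0.3, 0.5, 0.8]
finger_gap: 0.0879
grip_force: 0.0
clock: 7.5
tool_pos: [0.4116, 0.154, 0.1793]
tcp_rot: [-3.14, -0.001, 0.365]
ft_force: [0.7, -0.8, -0.0]
finger_gap: 0.0876
grip_force: 0.0
[0.4116039  0.15397174 0.17931536] [-3.14044117e+00 -1.41855200e-03  3.65100639e-01] [ 0.68055753 -0.82262691 -0.02454208] 0.0 0.08763349666001398
```

View pics/w3.png

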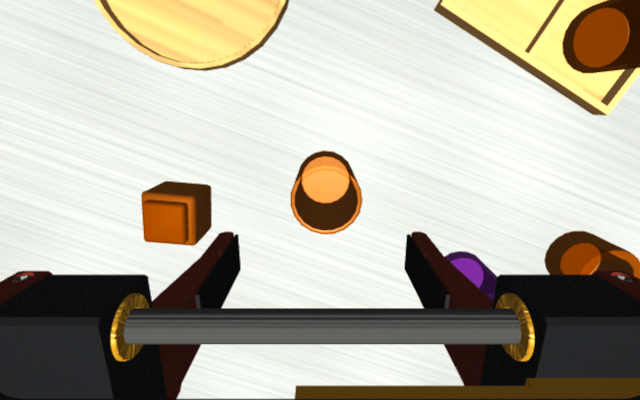

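Tumbler A's rim is at about (326,199), and the step of the paperweight has corners near (144,200), (186,200), (188,242) and (146,241). Tumbler B stands upright in its bay.

```bash
python3 - <<'E'
from h import *
np.set_printoptions(precision=4,suppress=True)
c=pickle.load(open("w3.pkl","rb"))
print(atz(c,(326,199),.085),atz(c,(325,180),.004))
P=np.array([atz(c,p,.06) for p in [(144,200),(186,200),(188,242),(145,241)]]);print(P,P.mean(0))
print([np.degrees(np.arctan2(*(P[i]-P[i-1])[1::-1])).round(1) for i in range(4)],[np.linalg.norm(P[i]-P[i-1]).round(4) for i in range(4)])
cv2.imwrite("pics/pw.png",cv2.resize(cv2.convertScaleAbs(c["img"][170:255,130:225],alpha=2.2),(760,680)[:2],interpolation=cv2.INTER_CUBIC)[:600])
E
python3 -m inch '[[-1,[3,-2,-30],[0,0,0]],[-1,[3,-2,-70],[0,0,0]],[-1,[3,-2,-110],[0,0,0]],[-1,[3,-2,-140],[0,0,0]],[-1,[3,-2,-147],[0,0,0]]]' && python3 -m inch '[[-1,[0,0,0],[0,0,0]],[0.2,[0,0,0],[0,0,0]],[0.6,[0,0,0],[0,0,0]],[1,[0,0,0],[0,0,0]],[1,[0,0,0],[0,0,0]]]' 20 && python3 -m inch '[[1,[0,0,0],[0,0,0]],[1,[0,0,0],[0,0,0]],[1,[0,0,0],[0,0,0]]]'
```

```text
[0.4137 0.1521 0.085 ] [0.4112 0.1513 0.004 ]
[[0.3494 0.2977 0.06  ]
 [0.3625 0.2634 0.06  ]
 [0.3246 0.2516 0.06  ]
 [0.3116 0.2883 0.06  ]] [0.337  0.2752 0.06  ]
[np.float64(14.0), np.float64(-69.1), np.float64(-162.8), np.float64(109.5)] [np.float64(0.039), np.float64(0.0368), np.float64(0.0397), np.float64(0.0389)]
clock: 8.05
tool_pos: [0.4151, 0.148, 0.0273]
tcp_rot: [-3.141, 0.007, 0.36]
ft_force: [-0.7, -0.5, -0.3]
finger_gap: 0.0882
grip_force: 0.0
clock: 8.55
tool_pos: [0.4175, 0.1501, 0.0328]
tcp_rot: [-3.141, -0.002, 0.361]
ft_force: [0.2, 2.4, 1.2]
finger_gap: 0.0591
grip_force: 0.9
clock: 8.85
tool_pos: [0.4174, 0.1502, 0.0327]
tcp_rot: [-3.141, -0.002, 0.361]
ft_force: [-0.5, 2.4, 6.2]
finger_gap: 0.0564
grip_force: 20.0
```

View pics/pw.png

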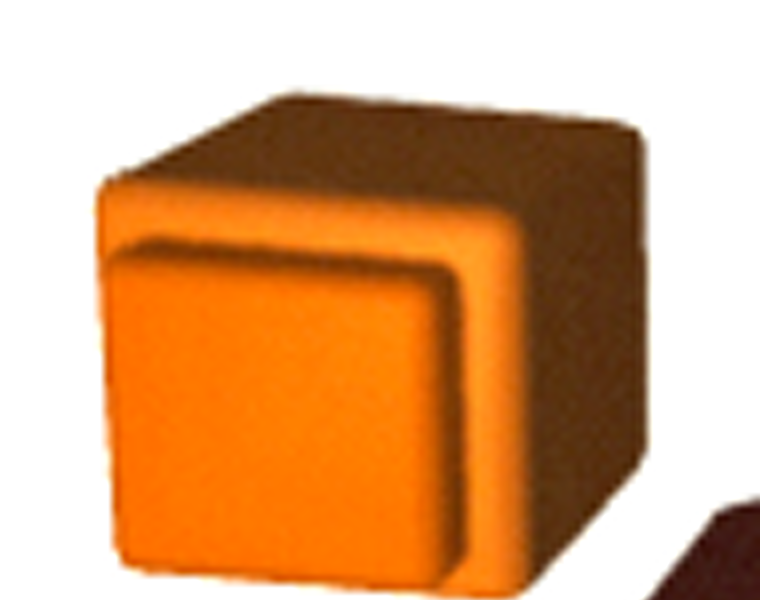

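```bash
python3 - <<'E'
from h import *
np.set_printoptions(precision=4,suppress=True)
c=pickle.load(open("w3.pkl","rb"))
for z,Q in [(.06,[(106,252),(440,277),(437,588),(120,570)]),(.05,[(100,182),(520,208),(523,597)])]:
    P=np.array([atz(c,(130+a/8-.4,170+b/8-.4),z) for a,b in Q]);print(P,(P[0]+P[2])/2)
    print([np.degrees(np.arctan2(*(P[i]-P[i-1])[1::-1])).round(1) for i in range(len(P))],[np.linalg.norm(P[i]-P[i-1]).round(4) for i in range(len(P))])
E
python3 -m inch '[[1,[0,0,15],[0,0,0]],[1,[0,0,45],[0,0,0]],[1,[0,0,75],[0,0,0]],[1,[0,0,100],[0,0,0]],[1,[0,0,110],[0,0,0]]]' && python3 -m inch '[[1,[25,-10,0],[0,0,0]],[1,[60,-24,0],[0,0,0]],[1,[100,-40,0],[0,0,0]],[1,[140,-56,0],[0,0,0]],[1,[180,-72,0],[0,0,0]]]' && python3 -m inch '[[1,[21,-9,0],[0,0,0]],[1,[42,-18,0],[0,0,0]],[1,[42,-18,-15],[0,0,0]],[1,[42,-18,-40],[0,0,0]],[1,[42,-18,-40],[0,0,0]]]'
```

```text
[[0.348  0.2984 0.06  ]
 [0.3583 0.2635 0.06  ]
 [0.3223 0.2545 0.06  ]
 [0.3116 0.2886 0.06  ]] [0.3352 0.2765 0.06  ]
[np.float64(15.0), np.float64(-73.6), np.float64(-166.0), np.float64(107.4)] [np.float64(0.0377), np.float64(0.0364), np.float64(0.0371), np.float64(0.0358)]
[[0.3512 0.3051 0.05  ]
 [0.3652 0.2601 0.05  ]
 [0.3192 0.2474 0.05  ]] [0.3352 0.2762 0.05  ]
[np.float64(61.0), np.float64(-72.7), np.float64(-164.6)] [np.float64(0.0659), np.float64(0.0471), np.float64(0.0477)]
clock: 9.35
tool_pos: [0.4176, 0.1496, 0.1446]
tcp_rot: [3.141, -0.003, 0.361]
ft_force: [0.2, 0.3, -2.1]
finger_gap: 0.0564
grip_force: 20.0
clock: 9.85
tool_pos: [0.5977, 0.0766, 0.1401]
tcp_rot: [-3.141, 0.002, 0.361]
ft_force: [0.4, 0.1, -1.3]
finger_gap: 0.0563
grip_force: 20.0
clock: 10.35
tool_pos: [0.6354, 0.0596, 0.0952]
tcp_rot: [-3.138, 0.01, 0.361]
ft_force: [-0.4, 0.5, -3.5]
finger_gap: 0.056
grip_force: 20.0
```

```bash
python3 -m inch '[[1,[5,-1,0],[0,0,0]],[1,[5,-1,-20],[0,0,0]],[1,[5,-1,-40],[0,0,0]],[1,[5,-1,-48],[0,0,0]],[1,[5,-1,-48],[0,0,0]]]'
python3 - <<'E'
from h import *
s,c=wcam("w4"); print(s["tool_pos"],s["tcp_rot"],s["ft_force"],s["grip_force"],s["finger_gap"])
E
```

```text
clock: 10.85
tool_pos: [0.6432, 0.0587, 0.053]
tcp_rot: [-3.141, 0.002, 0.361]
ft_force: [0.1, 0.4, -3.1]
finger_gap: 0.0564
grip_force: 20.0
[0.64323374 0.05874492 0.05303414] [-3.14111594e+00  1.55759538e-03  3.61053894e-01] [ 0.11069037  0.35018135 -3.09744255] 19.99971523306158 0.05640624083567674
```

View pics/w4.png

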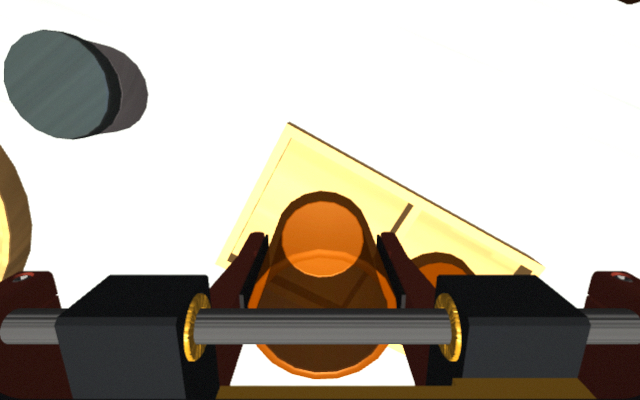

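Upright, inside the left bay, and clear of tumbler B. I lower it to contact.

```bash
python3 -m inch '[[1,[0,0,-6],[0,0,0]],[1,[0,0,-11],[0,0,0]],[1,[0,0,-14],[0,0,0]],[1,[0,0,-14],[0,0,0]],[1,[0,0,-15],[0,0,0]]]' && python3 -m inch '[[1,[0,0,0],[0,0,0]],[1,[0,0,0],[0,0,0]]]'
```

```text
clock: 11.4
tool_pos: [0.6439, 0.0586, 0.0388]
tcp_rot: [3.142, -0.0, 0.361]
ft_force: [0.4, 0.0, -1.9]
finger_gap: 0.0565
grip_force: 20.0
clock: 11.6
tool_pos: [0.6439, 0.0586, 0.0389]
tcp_rot: [3.141, -0.0, 0.361]
ft_force: [0.0, 0.1, -3.1]
finger_gap: 0.0564
grip_force: 20.0
```

```bash
python3 -m inch '[[1,[0,0,-1],[0,0,0]],[1,[0,0,-1],[0,0,0]]]' && python3 -m inch '[[1,[0,0,-1],[0,0,0]],[1,[0,0,-1],[0,0,0]]]'
```

```text
clock: 11.8
tool_pos: [0.644, 0.0586, 0.0388]
tcp_rot: [3.141, -0.001, 0.361]
ft_force: [-3.3, 0.1, 4.1]
finger_gap: 0.0567
grip_force: 20.0
clock: 12.0
tool_pos: [0.644, 0.0586, 0.0388]
tcp_rot: [3.141, -0.001, 0.361]
ft_force: [-5.3, -0.6, 8.8]
finger_gap: 0.0564
grip_force: 20.0
```

```bash
python3 -m inch '[[0.2,[0,0,2],[0,0,0]],[-0.4,[0,0,2],[0,0,0]],[-1,[0,0,2],[0,0,0]],[-1,[0,0,2],[0,0,0]],[-1,[0,0,2],[0,0,0]]]' && python3 -m inch '[[-1,[0,0,20],[0,0,0]],[-1,[0,0,50],[0,0,0]],[-1,[0,0,85],[0,0,0]],[-1,[0,0,120],[0,0,0]],[-1,[0,0,140],[0,0,0]]]' && python3 -m inch '[[-1,[-30,-27,0],[0,0,0]],[-1,[-60,-55,0],[0,0,0]],[-1,[-90,-83,0],[0,0,0]],[-1,[-120,-110,0],[0,0,0]],[-1,[-150,-138,0],[0,0,0]]]' && python3 -m inch '[[-1,[-32,-30,0],[0,0,0]],[-1,[-64,-59,0],[0,0,0]],[-1,[-64,-59,0],[0,0,0]],[-1,[-64,-59,0],[0,0,0]]]' 
python3 - <<'E'
from h import *
s,c=wcam("w5"); print(s["tool_pos"],s["tcp_rot"],s["ft_force"],s["grip_force"],s["finger_gap"])
E
```

```text
clock: 12.5
tool_pos: [0.6438, 0.0586, 0.0384]
tcp_rot: [-3.142, 0.0, 0.361]
ft_force: [0.1, -0.2, 0.6]
finger_gap: 0.0822
grip_force: 0.0
clock: 13.0
tool_pos: [0.6447, 0.0586, 0.1825]
tcp_rot: [3.14, -0.004, 0.361]
ft_force: [0.5, 0.0, 0.3]
finger_gap: 0.0878
grip_force: 0.0
clock: 13.5
tool_pos: [0.4926, -0.0802, 0.1786]
tcp_rot: [3.141, -0.0, 0.361]
ft_force: [-0.8, -0.0, 0.5]
finger_gap: 0.0875
grip_force: 0.0
clock: 13.9
tool_pos: [0.4296, -0.1389, 0.179]
tcp_rot: [3.141, -0.001, 0.359]
ft_force: [-0.3, 0.2, -0.5]
finger_gap: 0.0875
grip_force: 0.0
[ 0.42964704 -0.13891971  0.1790322 ] [ 3.14093979e+00 -1.28351206e-03  3.58693656e-01] [-0.30459065  0.22459048 -0.53488411] 0.0 0.08745885517743397
```

View pics/w5.png

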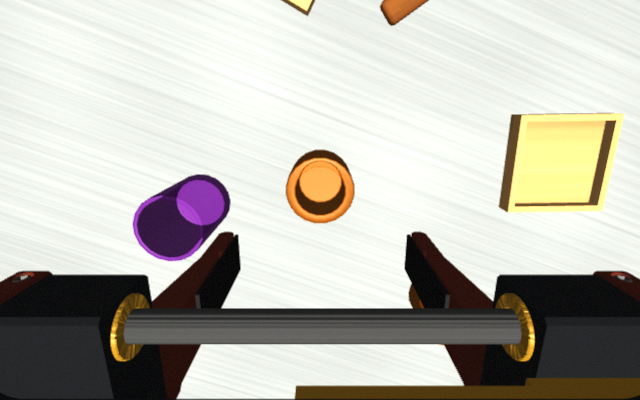

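Votive A's rim is at about (320,189), with the square tray's corners at (514,114), (622,113), (606,211) and (503,211). Purple stays clear of the fingers.

```bash
python3 - <<'E'
from h import *
np.set_printoptions(precision=4,suppress=True)
c=pickle.load(open("w5.pkl","rb"))
print(atz(c,(320,189),.052),tri([ray(c,(320,186)),ray(D["top"],T((528,325)))]))
P=np.array([atz(c,p,.018) for p in [(514,114),(622,113),(606,211),(503,210)]]);print(P,P.mean(0))
print([np.degrees(np.arctan2(*(P[i]-P[i-1])[1::-1])).round(1) for i in range(4)],[np.linalg.norm(P[i]-P[i-1]).round(4) for i in range(4)])
E
python3 -m inch '[[-1,[0,0,-40],[0,0,0]],[-1,[0,0,-80],[0,0,0]],[-1,[0,0,-120],[0,0,0]],[-1,[0,0,-150],[0,0,0]],[-1,[0,0,-161],[0,0,0]]]' && python3 -m inch '[[-1,[0,0,0],[0,0,0]],[0.2,[0,0,0],[0,0,0]],[0.6,[0,0,0],[0,0,0]],[1,[0,0,0],[0,0,0]],[1,[0,0,0],[0,0,0]]]' 20 && python3 -m inch '[[1,[0,0,0],[0,0,0]],[1,[0,0,0],[0,0,0]],[1,[0,0,0],[0,0,0]]]'
```

```text
[ 0.43   -0.1364  0.052 ] (array([ 0.4286, -0.1373,  0.0346]), [np.float64(0.5191496492770132), np.float64(0.5191496492770165)])
[[ 0.5536 -0.2841  0.018 ]
 [ 0.59   -0.3785  0.018 ]
 [ 0.5023 -0.4191  0.018 ]
 [ 0.4665 -0.3206  0.018 ]] [ 0.5281 -0.3506  0.018 ]
[np.float64(22.7), np.float64(-68.9), np.float64(-155.1), np.float64(110.0)] [np.float64(0.0944), np.float64(0.1011), np.float64(0.0967), np.float64(0.1048)]
clock: 14.45
tool_pos: [0.4284, -0.1364, 0.0137]
tcp_rot: [-3.137, 0.004, 0.363]
ft_force: [-0.8, 0.0, 0.5]
finger_gap: 0.088
grip_force: 0.0
clock: 14.95
tool_pos: [0.4306, -0.1385, 0.0191]
tcp_rot: [3.14, -0.002, 0.361]
ft_force: [0.1, 1.3, 4.1]
finger_gap: 0.0622
grip_force: 20.0
clock: 15.25
tool_pos: [0.4306, -0.1385, 0.0191]
tcp_rot: [3.14, -0.002, 0.361]
ft_force: [-1.2, 1.3, 5.0]
finger_gap: 0.0622
grip_force: 20.0
```

```bash
python3 -m inch '[[1,[0,0,15],[0,0,0]],[1,[0,0,45],[0,0,0]],[1,[0,0,75],[0,0,0]],[1,[0,0,105],[0,0,0]],[1,[0,0,125],[0,0,0]]]' && python3 -m inch '[[1,[7,20,0],[0,0,0]],[1,[18,55,0],[0,0,0]],[1,[29,90,0],[0,0,0]],[1,[41,125,0],[0,0,0]],[1,[52,160,0],[0,0,0]]]' && python3 -m inch '[[1,[11,35,0],[0,0,0]],[1,[23,70,0],[0,0,0]],[1,[34,105,0],[0,0,0]],[1,[46,140,0],[0,0,0]],[1,[57,175,0],[0,0,0]]]' && python3 -m inch '[[1,[11,35,0],[0,0,0]],[1,[23,70,0],[0,0,0]],[1,[34,105,0],[0,0,0]],[1,[48,146,0],[0,0,0]],[1,[48,146,0],[0,0,0]]]' && python3 -m inch '[[1,[0,0,-20],[0,0,0]],[1,[0,0,-50],[0,0,0]],[1,[0,0,-80],[0,0,0]],[1,[0,0,-85],[0,0,0]],[1,[0,0,-85],[0,0,0]]]'
python3 - <<'E'
from h import *
s,c=wcam("w6"); print(s["tool_pos"],s["tcp_rot"],s["ft_force"],s["grip_force"],s["finger_gap"])
E
```

```text
clock: 15.75
tool_pos: [0.4301, -0.1387, 0.1457]
tcp_rot: [3.14, -0.002, 0.36]
ft_force: [0.6, -0.5, -2.2]
finger_gap: 0.0621
grip_force: 20.0
clock: 16.25
tool_pos: [0.4819, 0.0228, 0.1432]
tcp_rot: [3.141, -0.0, 0.36]
ft_force: [0.1, -0.6, -2.3]
finger_gap: 0.0622
grip_force: 20.0
clock: 16.75
tool_pos: [0.539, 0.1979, 0.143]
tcp_rot: [3.141, 0.0, 0.361]
ft_force: [-0.1, 0.2, -1.5]
finger_gap: 0.0618
grip_force: 20.0
clock: 17.25
tool_pos: [0.5864, 0.3467, 0.1397]
tcp_rot: [-3.141, 0.004, 0.365]
ft_force: [-1.1, -0.8, -2.6]
finger_gap: 0.0618
grip_force: 20.0
clock: 17.75
tool_pos: [0.5861, 0.3416, 0.0567]
tcp_rot: [3.141, 0.003, 0.36]
ft_force: [-0.5, 0.5, -2.1]
finger_gap: 0.062
grip_force: 20.0
[0.58607426 0.34163791 0.05669763] [3.14096398e+00 3.00914053e-03 3.60330732e-01] [-0.54698741  0.48117384 -2.10100055] 19.99959242530167 0.06201086148455643
```

View pics/w6.png

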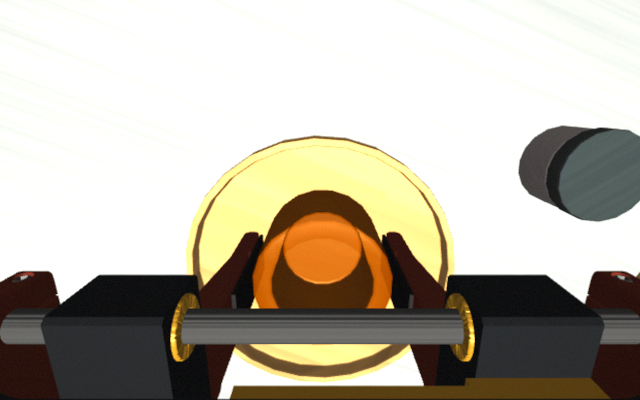

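The votive is centred left–right over the round tray, whose rim runs from x 187 to 455 and from y 137 to 381.

```bash
python3 - <<'E'
from h import *
np.set_printoptions(precision=4,suppress=True)
c=pickle.load(open("w6.pkl","rb"))
f,n,l,r=[atz(c,p,.018) for p in [(321,137),(321,381),(187,250),(455,250)]]
print((f+n)/2,np.linalg.norm(f-n),(l+r)/2,np.linalg.norm(l-r))
E
python3 -m inch '[[1,[1,0,-12],[0,0,0]],[1,[1,0,-24],[0,0,0]],[1,[1,0,-32],[0,0,0]],[1,[1,0,-34],[0,0,0]],[1,[1,0,-34],[0,0,0]]]' && python3 -m inch '[[1,[0,0,-1],[0,0,0]],[1,[0,0,-1],[0,0,0]]]'
```

```text
[0.5538 0.3307 0.018 ] 0.1780867880765302 [0.5691 0.3365 0.018 ] 0.1746658200582207
clock: 18.3
tool_pos: [0.5878, 0.3426, 0.0243]
tcp_rot: [3.141, -0.0, 0.361]
ft_force: [-2.1, -1.8, 2.8]
finger_gap: 0.062
grip_force: 20.0
clock: 18.5
tool_pos: [0.5879, 0.3426, 0.0242]
tcp_rot: [3.141, -0.001, 0.361]
ft_force: [-4.9, -2.7, 6.9]
finger_gap: 0.0621
grip_force: 20.0
```

```bash
python3 -m inch '[[0.2,[0,0,2],[0,0,0]],[-0.4,[0,0,2],[0,0,0]],[-1,[0,0,2],[0,0,0]],[-1,[0,0,2],[0,0,0]],[-1,[0,0,2],[0,0,0]]]' && python3 -m inch '[[-1,[0,0,20],[0,0,0]],[-1,[0,0,50],[0,0,0]],[-1,[0,0,85],[0,0,0]],[-1,[0,0,120],[0,0,0]],[-1,[0,0,155],[0,0,0]]]' && python3 -m inch '[[-1,[-10,-30,0],[0,0,0]],[-1,[-25,-70,0],[0,0,0]],[-1,[-40,-110,0],[0,0,0]],[-1,[-55,-150,0],[0,0,0]],[-1,[-69,-190,0],[0,0,0]]]' && python3 -m inch '[[-1,[-15,-40,0],[0,0,0]],[-1,[-29,-80,0],[0,0,0]],[-1,[-44,-120,0],[0,0,0]],[-1,[-58,-160,0],[0,0,0]],[-1,[-73,-200,0],[0,0,0]]]' && python3 -m inch '[[-1,[-15,-40,0],[0,0,0]],[-1,[-29,-80,0],[0,0,0]],[-1,[-44,-120,0],[0,0,0]],[-1,[-58,-160,0],[0,0,0]],[-1,[-73,-200,0],[0,0,0]]]' && python3 -m inch '[[-1,[-11,-30,0],[0,0,0]],[-1,[-22,-61,0],[0,0,0]],[-1,[-22,-61,0],[0,0,0]],[-1,[-22,-61,0],[0,0,0]]]'
python3 - <<'E'
from h import *
s,c=wcam("w7"); print(s["tool_pos"],s["tcp_rot"],s["ft_force"],s["grip_force"],s["finger_gap"])
E
```

```text
clock: 19.0
tool_pos: [0.5879, 0.3427, 0.0246]
tcp_rot: [-3.142, -0.0, 0.361]
ft_force: [0.3, 0.6, 0.3]
finger_gap: 0.0826
grip_force: 0.0
clock: 19.5
tool_pos: [0.5877, 0.3426, 0.1811]
tcp_rot: [-3.142, -0.0, 0.361]
ft_force: [0.9, -0.3, 0.6]
finger_gap: 0.0877
grip_force: 0.0
clock: 20.0
tool_pos: [0.518, 0.1513, 0.1797]
tcp_rot: [3.141, -0.0, 0.361]
ft_force: [1.1, -1.0, 0.0]
finger_gap: 0.0877
grip_force: 0.0
clock: 20.5
tool_pos: [0.4451, -0.0488, 0.1799]
tcp_rot: [3.141, -0.001, 0.361]
ft_force: [0.6, -1.1, -0.0]
finger_gap: 0.0882
grip_force: 0.0
clock: 21.0
tool_pos: [0.372, -0.2489, 0.18]
tcp_rot: [3.141, -0.001, 0.361]
ft_force: [1.5, 0.8, 1.2]
finger_gap: 0.0878
grip_force: 0.0
clock: 21.4
tool_pos: [0.3506, -0.3086, 0.1796]
tcp_rot: [-3.141, -0.0, 0.359]
ft_force: [0.2, -0.0, 0.1]
finger_gap: 0.0881
grip_force: 0.0
[ 0.35060113 -0.30856935  0.17957813] [-3.14111578e+00 -2.84668997e-04  3.59150419e-01] [ 0.21530549 -0.04712593  0.0775357 ] 0.0 0.0880768693918971
```

View pics/w7.png

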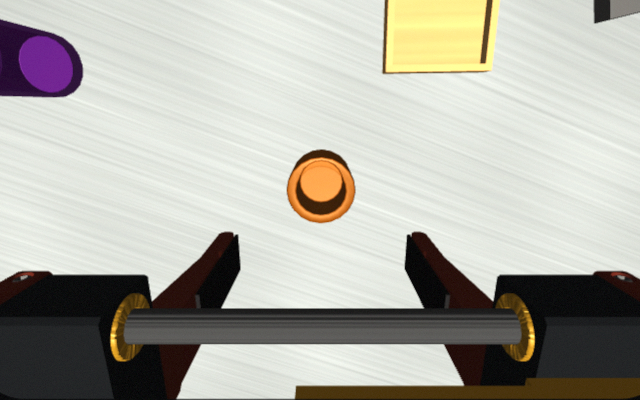

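Votive B is centred at (321,188), the same as the last good grasp. I grasp it and carry it to the near side of the round tray.

```bash
python3 -m inch '[[-1,[0,0,-40],[0,0,0]],[-1,[0,0,-80],[0,0,0]],[-1,[0,0,-120],[0,0,0]],[-1,[0,0,-150],[0,0,0]],[-1,[0,0,-161],[0,0,0]]]' && python3 -m inch '[[-1,[0,0,0],[0,0,0]],[0.2,[0,0,0],[0,0,0]],[0.6,[0,0,0],[0,0,0]],[1,[0,0,0],[0,0,0]],[1,[0,0,0],[0,0,0]]]' 20 && python3 -m inch '[[1,[0,0,0],[0,0,0]],[1,[0,0,0],[0,0,0]],[1,[0,0,0],[0,0,0]]]' && python3 -m inch '[[1,[0,0,15],[0,0,0]],[1,[0,0,45],[0,0,0]],[1,[0,0,75],[0,0,0]],[1,[0,0,105],[0,0,0]],[1,[0,0,125],[0,0,0]]]'
```

```text
clock: 21.95
tool_pos: [0.35, -0.3056, 0.0152]
tcp_rot: [-3.137, 0.002, 0.363]
ft_force: [-0.5, 0.7, 0.4]
finger_gap: 0.088
grip_force: 0.0
clock: 22.45
tool_pos: [0.3513, -0.3087, 0.0199]
tcp_rot: [3.14, -0.001, 0.361]
ft_force: [0.6, 0.9, -0.0]
finger_gap: 0.0604
grip_force: 20.0
clock: 22.75
tool_pos: [0.3513, -0.3087, 0.0199]
tcp_rot: [3.14, -0.001, 0.361]
ft_force: [-0.7, 1.6, 5.9]
finger_gap: 0.0603
grip_force: 20.0
clock: 23.25
tool_pos: [0.3511, -0.3088, 0.1467]
tcp_rot: [3.139, -0.001, 0.361]
ft_force: [-0.1, 0.1, -2.8]
finger_gap: 0.0605
grip_force: 20.0
```

```bash
python3 -m inch '[[1,[6,20,0],[0,0,0]],[1,[15,57,0],[0,0,0]],[1,[25,94,0],[0,0,0]],[1,[35,131,0],[0,0,0]],[1,[45,168,0],[0,0,0]]]' && python3 -m inch '[[1,[10,37,0],[0,0,0]],[1,[20,74,0],[0,0,0]],[1,[30,111,0],[0,0,0]],[1,[40,148,0],[0,0,0]],[1,[49,185,0],[0,0,0]]]' && python3 -m inch '[[1,[10,37,0],[0,0,0]],[1,[20,74,0],[0,0,0]],[1,[30,111,0],[0,0,0]],[1,[40,148,0],[0,0,0]],[1,[49,185,0],[0,0,0]]]' && python3 -m inch '[[1,[8,30,0],[0,0,0]],[1,[16,60,0],[0,0,0]],[1,[24,88,0],[0,0,0]],[1,[24,88,0],[0,0,0]],[1,[24,88,0],[0,0,0]]]' && python3 -m inch '[[1,[0,0,-20],[0,0,0]],[1,[0,0,-50],[0,0,0]],[1,[0,0,-67],[0,0,0]],[1,[0,0,-67],[0,0,0]],[1,[0,0,-67],[0,0,0]]]'
python3 - <<'E'
from h import *
s,c=wcam("w8"); print(s["tool_pos"],s["tcp_rot"],s["ft_force"],s["grip_force"],s["finger_gap"])
E
```

```text
clock: 23.75
tool_pos: [0.3958, -0.1391, 0.1442]
tcp_rot: [3.141, -0.0, 0.36]
ft_force: [0.4, -0.1, -1.6]
finger_gap: 0.06
grip_force: 20.0
clock: 24.25
tool_pos: [0.4449, 0.0461, 0.1442]
tcp_rot: [3.141, -0.0, 0.361]
ft_force: [1.2, -1.2, -1.9]
finger_gap: 0.0604
grip_force: 20.0
clock: 24.75
tool_pos: [0.494, 0.2311, 0.144]
tcp_rot: [3.141, 0.0, 0.361]
ft_force: [0.5, -1.0, -2.2]
finger_gap: 0.0603
grip_force: 20.0
clock: 25.25
tool_pos: [0.5176, 0.3176, 0.1433]
tcp_rot: [3.141, 0.001, 0.362]
ft_force: [-1.1, 0.3, -2.3]
finger_gap: 0.0603
grip_force: 20.0
clock: 25.75
tool_pos: [0.5179, 0.3171, 0.0772]
tcp_rot: [3.141, 0.0, 0.36]
ft_force: [1.0, 0.2, -1.4]
finger_gap: 0.0607
grip_force: 20.0
[0.51789128 0.31705152 0.07722564] [3.14143517e+00 4.82633112e-05 3.60128420e-01] [ 0.96662401  0.19237169 -1.35007394] 19.995031712745686 0.06068726912493295
```

View pics/w8.png

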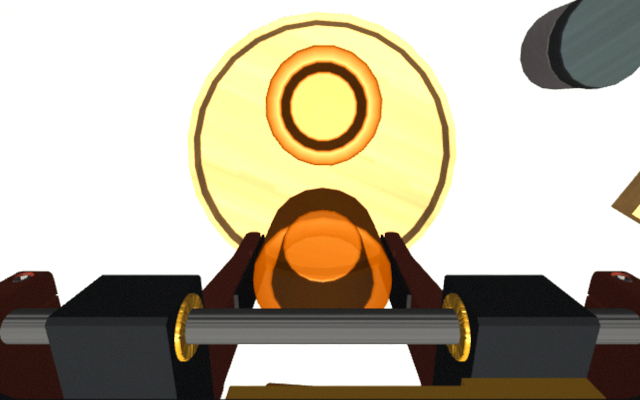

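The first votive stands at (324,105) inside the round tray; the second is held nearer and clear of it. I lower it.

```bash
python3 - <<'E'
from h import *
c=pickle.load(open("w8.pkl","rb")); print(atz(c,(324,105),.058))
E
python3 -m inch '[[1,[0,0,-20],[0,0,0]],[1,[0,0,-40],[0,0,0]],[1,[0,0,-48],[0,0,0]],[1,[0,0,-51],[0,0,0]],[1,[0,0,-51],[0,0,0]]]' && python3 -m inch '[[1,[0,0,-1],[0,0,0]],[1,[0,0,-1],[0,0,0]]]'
```

```text
[0.58678037 0.34247501 0.058     ]
clock: 26.3
tool_pos: [0.5184, 0.3179, 0.0269]
tcp_rot: [-3.141, -0.002, 0.361]
ft_force: [0.6, 1.5, -2.5]
finger_gap: 0.0603
grip_force: 20.0
clock: 26.5
tool_pos: [0.5185, 0.318, 0.0259]
tcp_rot: [-3.141, -0.002, 0.361]
ft_force: [0.5, 1.0, 0.5]
finger_gap: 0.0602
grip_force: 20.0
```

```bash
python3 -m inch '[[1,[0,0,-1],[0,0,0]],[1,[0,0,-1],[0,0,0]]]' && python3 -m inch '[[0.2,[0,0,1],[0,0,0]],[-0.4,[0,0,1],[0,0,0]],[-1,[0,0,1],[0,0,0]],[-1,[0,0,1],[0,0,0]],[-1,[0,0,1],[0,0,0]]]' && python3 -m inch '[[-1,[0,0,20],[0,0,0]],[-1,[0,0,50],[0,0,0]],[-1,[0,0,85],[0,0,0]],[-1,[0,0,120],[0,0,0]],[-1,[0,0,145],[0,0,0]]]' && python3 -m inch '[[-1,[-36,-8,0],[0,0,0]],[-1,[-73,-17,0],[0,0,-1]],[-1,[-110,-25,0],[0,0,-2]],[-1,[-147,-34,0],[0,0,-4]],[-1,[-183,-42,0],[0,0,-4]]]' && python3 -m inch '[[-1,[0,0,0],[0,0,0]],[-1,[0,0,0],[0,0,0]]]'
python3 - <<'E'
from h import *
s,c=wcam("w9"); print(s["tool_pos"],s["tcp_rot"],s["ft_force"],s["grip_force"],s["finger_gap"])
E
```

```text
clock: 26.7
tool_pos: [0.5186, 0.318, 0.0259]
tcp_rot: [-3.141, -0.003, 0.361]
ft_force: [-2.1, 1.2, 6.5]
finger_gap: 0.0604
grip_force: 20.0
clock: 27.2
tool_pos: [0.5177, 0.3176, 0.0244]
tcp_rot: [3.142, 0.0, 0.361]
ft_force: [-0.2, 0.3, 0.5]
finger_gap: 0.0818
grip_force: 0.0
clock: 27.7
tool_pos: [0.5182, 0.3179, 0.1725]
tcp_rot: [-3.141, -0.003, 0.361]
ft_force: [1.5, -0.7, 0.4]
finger_gap: 0.088
grip_force: 0.0
clock: 28.2
tool_pos: [0.3334, 0.2751, 0.1695]
tcp_rot: [-3.142, 0.0, 0.29]
ft_force: [-0.8, 0.1, -1.1]
finger_gap: 0.0876
grip_force: 0.0
clock: 28.4
tool_pos: [0.3349, 0.2758, 0.1701]
tcp_rot: [-3.141, -0.002, 0.292]
ft_force: [-0.7, 0.3, 0.6]
finger_gap: 0.088
grip_force: 0.0
[0.33486237 0.27578129 0.17012849] [-3.14117794e+00 -1.93407252e-03  2.91797277e-01] [-0.73652353  0.26927037  0.62305633] 0.0 0.08800966231408994
```

View pics/w9.png

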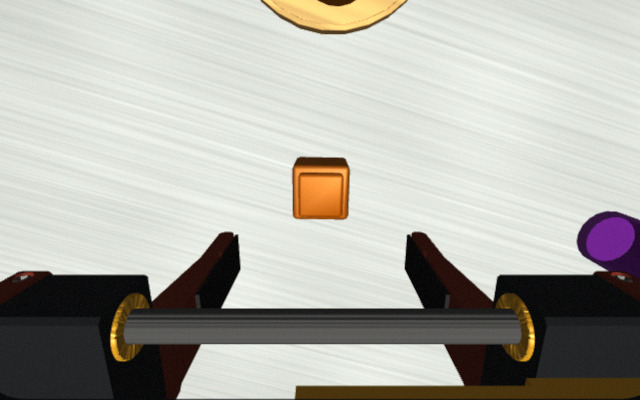

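The paperweight is square to the fingers and centred at (321,194). I descend and grasp.

```bash
python3 - <<'E'
from h import *
c=pickle.load(open("w9.pkl","rb")); print(atz(c,(321,195),.06))
E
python3 -m inch '[[-1,[0,0,-40],[0,0,0]],[-1,[0,0,-80],[0,0,0]],[-1,[0,0,-115],[0,0,0]],[-1,[0,0,-145],[0,0,0]],[-1,[0,0,-154],[0,0,0]]]' && python3 -m inch '[[-1,[0,0,0],[0,0,0]],[0.2,[0,0,0],[0,0,0]],[0.6,[0,0,0],[0,0,0]],[1,[0,0,0],[0,0,0]],[1,[0,0,0],[0,0,0]]]' 25 && python3 -m inch '[[1,[0,0,0],[0,0,0]],[1,[0,0,0],[0,0,0]],[1,[0,0,0],[0,0,0]]]' && python3 -m inch '[[1,[0,0,15],[0,0,0]],[1,[0,0,45],[0,0,0]],[1,[0,0,75],[0,0,0]],[1,[0,0,105],[0,0,0]],[1,[0,0,130],[0,0,0]]]'
```

```text
[0.33477248 0.27718748 0.06      ]
clock: 28.95
tool_pos: [0.3337, 0.2742, 0.0116]
tcp_rot: [3.139, 0.007, 0.29]
ft_force: [-1.0, -1.0, -0.8]
finger_gap: 0.0884
grip_force: 0.0
clock: 29.45
tool_pos: [0.3354, 0.276, 0.0167]
tcp_rot: [-3.141, -0.002, 0.291]
ft_force: [-0.7, -0.4, -0.0]
finger_gap: 0.059
grip_force: 0.0
clock: 29.75
tool_pos: [0.335, 0.2761, 0.0163]
tcp_rot: [-3.141, -0.001, 0.291]
ft_force: [-0.8, 0.8, 4.2]
finger_gap: 0.0499
grip_force: 25.0
clock: 30.25
tool_pos: [0.3347, 0.2753, 0.1476]
tcp_rot: [3.141, -0.0, 0.291]
ft_force: [-0.1, 0.4, -2.4]
finger_gap: 0.0498
grip_force: 25.0
```

```bash
python3 -m inch '[[1,[6,-18,0],[0,0,0]],[1,[17,-55,0],[0,0,1]],[1,[28,-92,0],[0,0,2]],[1,[40,-129,0],[0,0,3]],[1,[51,-166,0],[0,0,5]]]' && python3 -m inch '[[1,[11,-37,0],[0,0,0]],[1,[23,-74,0],[0,0,0]],[1,[34,-111,0],[0,0,0]],[1,[45,-148,0],[0,0,0]],[1,[57,-185,0],[0,0,0]]]' && python3 -m inch '[[1,[11,-37,0],[0,0,0]],[1,[23,-74,0],[0,0,0]],[1,[34,-111,0],[0,0,0]],[1,[45,-148,0],[0,0,0]],[1,[57,-185,0],[0,0,0]]]' && python3 -m inch '[[1,[10,-32,0],[0,0,0]],[1,[20,-64,0],[0,0,0]],[1,[28,-92,0],[0,0,0]],[1,[28,-92,0],[0,0,0]],[1,[28,-92,0],[0,0,0]]]' && python3 -m inch '[[1,[0,0,-20],[0,0,0]],[1,[0,0,-50],[0,0,0]],[1,[0,0,-80],[0,0,0]],[1,[0,0,-100],[0,0,0]],[1,[0,0,-100],[0,0,0]]]' && python3 -m inch '[[1,[0,0,0],[0,0,0]],[1,[0,0,0],[0,0,0]]]'
python3 - <<'E'
from h import *
s,c=wcam("w10"); print(s["tool_pos"],s["tcp_rot"],s["ft_force"])
# tray wood mask -> extreme corners in the picture, compare with the projected estimate
R,t,K=c["R"],c["t"],c["camera_matrix"]
def pr(X):
    p=R@X+t;q=p[:2]/p[2];q=q*(1+c["k1"]*(q@q));return K[:2,:2]@q+K[:2,2]
a=np.radians(21.4);ux=np.array([np.cos(a),np.sin(a),0]);uy=np.array([-ux[1],ux[0],0])
for i,j in[(1,1),(1,-1),(-1,1),(-1,-1)]: print(i,j,pr(np.array([.528,-.352,.018])+.048*(i*ux+j*uy)).round(0))
h=cv2.cvtColor(c["img"],cv2.COLOR_BGR2HSV)
m=cv2.inRange(h,(12,50,90),(28,170,255));m[270:]=0
k,l,st,_=cv2.connectedComponentsWithStats(m)
for r in st[1:]:
    if r[4]>300: print(r)
i=1+np.argmax(st[1:,4]); p=np.argwhere(l==i)[:,::-1]
for w in[(1,1),(1,-1),(-1,1),(-1,-1)]: print(w,p[np.argmax(p@np.array(w))])
E
```

```text
clock: 30.75
tool_pos: [0.3856, 0.1079, 0.1458]
tcp_rot: [3.141, 0.001, 0.379]
ft_force: [1.1, -0.2, -3.3]
finger_gap: 0.05
grip_force: 25.0
clock: 31.25
tool_pos: [0.4424, -0.0772, 0.1458]
tcp_rot: [-3.141, 0.001, 0.378]
ft_force: [-0.2, 1.0, -3.1]
finger_gap: 0.0499
grip_force: 25.0
clock: 31.75
tool_pos: [0.4994, -0.2621, 0.1455]
tcp_rot: [-3.141, 0.001, 0.378]
ft_force: [1.2, -0.2, -2.9]
finger_gap: 0.0498
grip_force: 25.0
clock: 32.25
tool_pos: [0.5272, -0.3524, 0.1447]
tcp_rot: [-3.139, 0.001, 0.377]
ft_force: [0.0, 1.0, -2.8]
finger_gap: 0.05
grip_force: 25.0
clock: 32.75
tool_pos: [0.5257, -0.3496, 0.0416]
tcp_rot: [-3.135, 0.004, 0.379]
ft_force: [-0.3, -0.3, -4.0]
finger_gap: 0.05
grip_force: 25.0
clock: 32.95
tool_pos: [0.5287, -0.3525, 0.0481]
tcp_rot: [3.139, -0.002, 0.379]
ft_force: [0.4, 0.3, -2.4]
finger_gap: 0.0499
grip_force: 25.0
[ 0.52874575 -0.35253869  0.04812859] [ 3.13884071e+00 -1.75570288e-03  3.78801303e-01] [ 0.41133261  0.30819391 -2.41649421]
1 1 [238. 152.]
1 -1 [405. 152.]
-1 1 [247. 299.]
-1 -1 [395. 300.]
[ 241  149  167  107 9890]
(1, 1) [399 255]
(1, -1) [407 153]
(-1, 1) [246 250]
(-1, -1) [241 152]
```

The tray edges agree with the projection to within 3 px. I lower the paperweight.

```bash
python3 -m inch '[[1,[0,0,-10],[0,0,0]],[1,[0,0,-18],[0,0,0]],[1,[0,0,-23],[0,0,0]],[1,[0,0,-25],[0,0,0]],[1,[0,0,-25],[0,0,0]]]' && python3 -m inch '[[1,[0,0,-1],[0,0,0]],[1,[0,0,-1],[0,0,0]]]' && python3 -m inch '[[1,[0,0,-1],[0,0,0]],[1,[0,0,-1],[0,0,0]]]'
```

```text
clock: 33.5
tool_pos: [0.5276, -0.3523, 0.0221]
tcp_rot: [-3.141, 0.0, 0.378]
ft_force: [-4.1, 3.3, 6.5]
finger_gap: 0.05
grip_force: 25.0
clock: 33.7
tool_pos: [0.5276, -0.3523, 0.0221]
tcp_rot: [-3.142, -0.0, 0.378]
ft_force: [-5.2, 4.9, 11.1]
finger_gap: 0.0497
grip_force: 25.0
clock: 33.9
tool_pos: [0.5276, -0.3523, 0.0221]
tcp_rot: [3.141, -0.0, 0.378]
ft_force: [-7.9, 5.2, 14.9]
finger_gap: 0.05
grip_force: 25.0
```

```bash
python3 -m inch '[[0.6,[0,0,2],[0,0,0]],[-0.2,[0,0,2],[0,0,0]],[-0.6,[0,0,2],[0,0,0]],[-1,[0,0,2],[0,0,0]],[-1,[0,0,2],[0,0,0]]]' && python3 -m inch '[[-1,[0,0,20],[0,0,0]],[-1,[0,0,60],[0,0,0]],[-1,[0,0,105],[0,0,0]],[-1,[0,0,150],[0,0,0]],[-1,[0,0,195],[0,0,0]]]' && python3 -m inch '[[-1,[-50,0,0],[0,0,0]],[-1,[-100,0,0],[0,0,0]],[-1,[-150,-30,0],[0,0,0]],[-1,[-190,-60,0],[0,0,0]],[-1,[-230,-90,0],[0,0,0]]]' && python3 -m inch '[[-1,[-30,-40,0],[0,0,0]],[-1,[-50,-85,0],[0,0,0]],[-1,[-70,-130,0],[0,0,0]],[-1,[-70,-130,0],[0,0,0]],[-1,[-70,-130,0],[0,0,0]]]'
python3 - <<'E'
from h import *
from cell import camera,get_state
np.set_printoptions(precision=4,suppress=True)
print(get_state()["tool_pos"])
for nm in("top","side"):
    c=camera(nm);o=D[nm]
    def pr(X):
        p=c["R"]@X+c["t"];q=p[:2]/p[2];q=q*(1+c["k1"]*(q@q));return c["camera_matrix"][:2,:2]@q+c["camera_matrix"][:2,2]
    h=cv2.cvtColor(c["img"],cv2.COLOR_BGR2HSV); print("hsv amber samples",h[[215,228],[289,344]].tolist()) 
    m=cv2.inRange(h,(4,160,40),(16,255,255))
    k,l,st,ce=cv2.connectedComponentsWithStats(m)
    for r in st[1:]:
        if r[4]>60: print("blob",r)
    for n,X,Y,r,H in [("tA",.640,.060,.029,.085),("tB",.6239,-.0314,.029,.085),("vA",.5878,.3426,.031,.052),("vB",.518,.3177,.031,.052),("pw",.5276,-.3523,.030,.06)]:
        a=np.linspace(0,6.28,60);P=np.array([pr(np.array([X+r*np.cos(b),Y+r*np.sin(b),z])) for b in a for z in(.006,.006+H)])
        print(n,P.min(0).round(),(P.max(0)-P.min(0)).round())
    if nm=="top":
        d=cv2.absdiff(c["img"],o["img"]).max(2)
        for n,(x,y) in {"tin":(208,138),"paddle":(365,135),"purple":(302,254)}.items(): print(n,"diff",d[y-8:y+8,x-8:x+8].mean())
E
```

```text
clock: 34.4
tool_pos: [0.5278, -0.3524, 0.0203]
tcp_rot: [-3.141, 0.0, 0.378]
ft_force: [0.0, 0.1, -0.6]
finger_gap: 0.073
grip_force: 0.0
clock: 34.9
tool_pos: [0.5276, -0.3523, 0.2173]
tcp_rot: [-3.142, -0.0, 0.378]
ft_force: [0.2, -0.5, -0.9]
finger_gap: 0.0881
grip_force: 0.0
clock: 35.4
tool_pos: [0.3029, -0.4379, 0.2159]
tcp_rot: [3.141, -0.0, 0.379]
ft_force: [0.2, -0.6, -0.5]
finger_gap: 0.0879
grip_force: 0.0
clock: 35.9
tool_pos: [0.2337, -0.568, 0.2142]
tcp_rot: [-3.139, -0.0, 0.376]
ft_force: [0.3, 0.1, -0.4]
finger_gap: 0.0878
grip_force: 0.0
[ 0.2337 -0.568   0.2142]
hsv amber samples [[83, 9, 115], [83, 9, 115]]
blob [252  60  40   6 187]
blob [252  73  39  10 351]
blob [341 132  26  36 218]
blob [254 134  23  27 390]
blob [290 140  15  26 237]
blob [143 159  34  51 873]
blob [415 176  25  24 362]
blob [573 313  17  18  72]
tA [252. 132.] [26. 30.]
tB [289. 137.] [24. 30.]
vA [142. 157.] [30. 28.]
vB [151. 184.] [30. 27.]
pw [413. 174.] [28. 27.]
tin diff 1.578125
paddle diff 1.48046875
purple diff 1.3359375
hsv amber samples [[140, 142, 45], [3, 185, 33]]
blob [257 163  24  22 316]
blob [323 176  27  35 543]
blob [  0 211  31  18 180]
blob [381 246  19  17 196]
blob [568 298  68  40 430]
blob [ 16 343  16  39  98]
tA [321. 173.] [16. 27.]
tB [334. 183.] [17. 29.]
vA [266. 161.] [15. 18.]
vB [255. 167.] [16. 18.]
pw [379. 236.] [22. 28.]
```

Every piece shows up where it was placed in both views, and the tin, paddle and purple cup haven't moved. I'm handing in the job.

```bash
python3 -c "
from cell import *
print(job_done())"
```

```text
the job is handed in; nothing more can be done
None
```

I sorted all five glass pieces into their trays and handed the job in at about 36 s: a tumbler in each bay, both votives in the round tray and the paperweight in the square tray, with the tin and paddle unmoved; the judge's result was not shown.

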